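# Put three mixed-up ball valves back into their own foam trays

### The arm

A 6-joint arm with a two-finger parallel gripper is mounted at the origin on the work surface. World frame = base frame: x ahead of the robot, y to its left, z up, the work surface at z = 0. Lengths are in m, angles in degrees, forces in N, time in s.
With the tool pointing down it reaches from about 0.4 to 0.825 m from the base axis. Payload 7 kg.
Tool frame: the origin (TCP) lies midway between the tips of the shut fingers; the grasp point (between the pads) lies 19 mm behind it; z points along the fingers, y is the line along which they close (so a half turn about z gives the same grasp; the last joint's range is limited). The gripper opens to 88 mm and grips with 3 to 60 N. Pads are 19 mm wide; open, the fingers measure 130 mm over their backs; the gripper's body (78 mm by 193 mm) begins 47 mm behind the grasp point.
Start: joints at [81.538, 20.546, 0.682, 0, -70.136, -16.507], TCP at [0.285, 0.612, 0.227] pointing down, gripper open.
Joint ranges: [-176.03, 176.03], [-82.01, 121.73], [-58.28, 71.71], [-173.87, 95.51], [-174.79, -0.11], [-173.66, 173.66]. Speed limits (degrees/s): [136.94, 136.94, 172.46, 180, 180, 180].

### API

Orientations are given as a 3x3 rotation matrix whose columns are the frame's x, y, z axes.
In Python, from rig import robot gives the robot as it stands. Calls block until the motion is done:
- robot.goto(position, orientation): joint-space move of the TCP to a pose.
- robot.servo_line(position, ori=None, speed=0.15): straight line of the TCP; ori=None keeps the orientation; speed is the mean speed in m/s.
- robot.movej(angles): joint-space move.
- robot.move_gripper(opening): opening from 0.0 (shut) to 1.0 (fully open); the grip force is fixed at half the most; returns when the fingers have stopped.
- robot.dwell(seconds).
- robot.ik(position, orientation): joint angles nearest the present ones, or None.
- robot.grab_frame(name): name is "scene" or "top" or "wrist"; returns (picture, depth): 480x640x3 uint8, red, green, blue; 480x640 float32, m along the optical axis (not along the pixel's ray), 0 where there is no reading.
- robot.camera_info(name): a dict with "vfov" (degrees; the focal length in pixels is half the picture's height over the tangent of half this angle, whatever the lens; pixels are square), "cx", "cy" (the principal point, pixels), "view" (4x4, takes a point from world to camera coordinates); the wrist camera has in their place "T_tool_cam" (4x4, takes a point from camera to tool coordinates, whose origin is the TCP and whose axes are the flange's). Camera axes: x right, y down, z forward; pixel columns grow to the right and rows downward; lengths in m; the calibration is good to about 2 mm. A picture is of the moment at which its call begins: read the wrist's pose just before it. camera_info takes no time and is no camera call.
A pose or a line that the arm cannot do raises robot.Unreachable and nothing moves.
- robot.job_done(): hands the job in; it is judged then, once.
Readings, each from a call of its own:
- robot.read_t(): time.
- robot.read_qpos(): joint angles.
- robot.read_qvel(): joint speeds.
- robot.read_effort(): joint torques, N m.
- robot.read_position(): TCP position.
- robot.read_tcp_rot(): TCP orientation.
- robot.read_force(): force on the tool from outside, world axes, zero at the start.
- robot.read_ft_torque(): the same for the moment, N m.
- robot.read_grip_width(): opening from 0.0 (shut) to 1.0 (fully open).
- robot.read_finger_force(): force on a finger pad.
Only numpy, scipy, OpenCV 4.12 (cv2) and the standard library are available. Lean on these libraries where they do the work, as an engineer would, in place of code of your own. Each camera call takes 0.05 s, during which the arm holds its last target. There are 200 camera calls.

### The job

The three brass ball valves lie in each other's foam trays. Put each into the cutout of the tray whose rim matches its handle - red in red, blue in blue, yellow in yellow - upright, flat on the cutout's floor and let go; begin by parking one of them, let go, in the cutout of the empty light grey tray. Leave the copper elbow, the copper tee and the white tape roll where they lie.

Things in the scene. Friction and masses are not known exactly. Their poses are not given: they have to be found in the camera images.
- valve_red_center (a point): Brass ball valve (hot water) with a red wing handle on top; point at its centre, half-way up (35 mm above its flat underside). Loose, about 0.4 kg. Body a block 80 long (valve's x) x 40 wide (y) x 40 high, then a thin stem, then the handle 64 x 14 x 12 mm along x, its top 70 mm above the underside. z up. Grip it across y (40 mm at the body), clear of the tray's top face. It may lie either way round in a cutout.
- valve_blue_center (a point): Brass ball valve (cold water) with a blue wing handle on top; point at its centre, half-way up (35 mm above its flat underside). Loose, about 0.4 kg. Body a block 80 long (valve's x) x 40 wide (y) x 40 high, then a thin stem, then the handle 64 x 14 x 12 mm along x, its top 70 mm above the underside. z up. Grip it across y (40 mm at the body), clear of the tray's top face. It may lie either way round in a cutout.
- valve_yellow_center (a point): Brass ball valve (gas) with a yellow wing handle on top; point at its centre, half-way up (35 mm above its flat underside). Loose, about 0.4 kg. Body a block 80 long (valve's x) x 40 wide (y) x 40 high, then a thin stem, then the handle 64 x 14 x 12 mm along x, its top 70 mm above the underside. z up. Grip it across y (40 mm at the body), clear of the tray's top face. It may lie either way round in a cutout.
- tray_red: Red-rimmed tray with a dark foam insert, fixed to the bench, 130 (x) x 90 (y) x 14 mm high, origin at the centre of its underside, z up. In its middle one rectangular cutout 90 (x) x 50 (y) mm, 10 mm deep (its floor, in the rim's colour, is 4 mm above the bench), which takes one valve lying along x with 5 mm to spare all round; the top face is flat at 14 mm. Home of the valve with the red handle; at the start it holds one of another colour.
- tray_blue: Blue-rimmed tray with a dark foam insert, fixed to the bench, 130 (x) x 90 (y) x 14 mm high, origin at the centre of its underside, z up. In its middle one rectangular cutout 90 (x) x 50 (y) mm, 10 mm deep (its floor, in the rim's colour, is 4 mm above the bench), which takes one valve lying along x with 5 mm to spare all round; the top face is flat at 14 mm. Home of the valve with the blue handle; at the start it holds one of another colour.
- tray_yellow: Yellow-rimmed tray with a dark foam insert, fixed to the bench, 130 (x) x 90 (y) x 14 mm high, origin at the centre of its underside, z up. In its middle one rectangular cutout 90 (x) x 50 (y) mm, 10 mm deep (its floor, in the rim's colour, is 4 mm above the bench), which takes one valve lying along x with 5 mm to spare all round; the top face is flat at 14 mm. Home of the valve with the yellow handle; at the start it holds one of another colour.
- tray_grey: Light grey-white-rimmed tray with a dark foam insert, fixed to the bench, 130 (x) x 90 (y) x 14 mm high, origin at the centre of its underside, z up. In its middle one rectangular cutout 90 (x) x 50 (y) mm, 10 mm deep (its floor, in the rim's colour, is 4 mm above the bench), which takes one valve lying along x with 5 mm to spare all round; the top face is flat at 14 mm. Empty at the start: the parking place.
- elbow: Loose copper elbow lying on the bench, legs 38 mm, 28 mm high; origin on the bench under the bend. Leave alone.
- tee: Loose copper tee lying on the bench, 76 x 52 mm, 28 mm high; origin on the bench under the junction. Leave alone.
- tape_roll: Loose white tape roll lying flat on the bench, 52 mm across, 16 mm high; origin under its centre. Leave alone.
Things that resemble listed ones, but are neither listed nor needed, are in the scene too. Several things look just like the tray_blue: the one meant starts farthest to the robot's left.

How it is judged (in metres and radians):
On the way:
1. one of the valves is parked in the cutout of the grey tray and let go (((contact force between the fingers and valve_red below 0.2 N and horizontal distance between valve_red_center and tray_grey below 0.012 m and z of valve_red_center in the frame of tray_grey below 0.0435 m and angle between valve_red_center's own z axis and vertical below 0.1 rad and linear speed of valve_red below 0.03 m/s) or (contact force between the fingers and valve_blue below 0.2 N and horizontal distance between valve_blue_center and tray_grey below 0.012 m and z of valve_blue_center in the frame of tray_grey below 0.0435 m and angle between valve_blue_center's own z axis and vertical below 0.1 rad and linear speed of valve_blue below 0.03 m/s) or (contact force between the fingers and valve_yellow below 0.2 N and horizontal distance between valve_yellow_center and tray_grey below 0.012 m and z of valve_yellow_center in the frame of tray_grey below 0.0435 m and angle between valve_yellow_center's own z axis and vertical below 0.1 rad and linear speed of valve_yellow below 0.03 m/s))), for 0.2 s.
At the end, for the whole second after the job is handed in: Each valve lies in the cutout of the tray of its handle's colour: centre within 12 mm of the tray's centre (horizontally), on the cutout's floor (centre less than 43.5 mm above the tray's underside; 39 mm when seated), upright within 0.1 rad, at rest and released (horizontal distance between valve_red_center and tray_red below 0.012 m and z of valve_red_center in the frame of tray_red below 0.0435 m and angle between each of valve_red_center, valve_blue_center, valve_yellow_center's own z axis and vertical below 0.1 rad and linear speed of each of valve_red, valve_blue, valve_yellow below 0.03 m/s and horizontal distance between valve_blue_center and tray_blue below 0.012 m and z of valve_blue_center in the frame of tray_blue below 0.0435 m and horizontal distance between valve_yellow_center and tray_yellow below 0.012 m and z of valve_yellow_center in the frame of tray_yellow below 0.0435 m); the robot touches nothing.
It fails at once if the copper elbow is moved by more than 30 mm (distance of elbow from where it was at the start of the episode above 0.03 m).
It fails at once if the copper tee is moved by more than 30 mm (distance of tee from where it was at the start of the episode above 0.03 m).
It fails at once if the tape roll is moved by more than 30 mm (distance of tape_roll from where it was at the start of the episode above 0.03 m).
It also fails if it takes over 120 s, if anything falls off the work surface, if the arm or the gripper's body presses on something with over 40 N, if the wrist force passes 120 N, or if a joint passes its speed limit or range.

## Working session

There is one attempt and no reset: what is moved stays moved. The work goes in short steps, each a Python script; the robot and the scene stay as the last script left them, time stands still between calls to the robot, and variables do not carry over. Pictures are saved under pics/ and viewed, at most 14 in all, crops included, and the job is handed in when it is done.

```bash
mkdir -p pics; ls
python3 - <<'E'
from rig import robot
import cv2,numpy as np
for n in("scene","top"):
    p,d=robot.grab_frame(n); cv2.imwrite(f"pics/{n}0.png",p[:,:,::-1]); np.savez(f"{n}0.npz",p=p,d=d)
    print(n,robot.camera_info(n))
print(robot.camera_info("wrist"),robot.read_tcp_rot(),robot.read_t())
E
```

```text
pics
scene {'vfov': 48.09983415134447, 'cx': 321.0233783428915, 'cy': 233.11144429919588, 'view': array([[ 0.84541342,  0.53408188, -0.0057187 , -0.43421751],
       [ 0.445983  , -0.71176977, -0.54266284, -0.1868896 ],
       [-0.29389679,  0.456224  , -0.83993115,  1.26146232],
       [ 0.        ,  0.        ,  0.        ,  1.        ]])}
top {'vfov': 53.08739102851436, 'cx': 314.4984226156114, 'cy': 239.58473636347097, 'view': array([[-0.02834267, -0.99954225, -0.01058233,  0.02679513],
       [-0.99450695,  0.02926386, -0.10049654,  0.50399942],
       [ 0.10076022,  0.00767586, -0.99488113,  0.99907775],
       [ 0.        ,  0.        ,  0.        ,  1.        ]])}
{'vfov': 67.22074669787709, 'cx': 318.3976323027651, 'cy': 246.66136750370666, 'T_tool_cam': array([[-4.09512211e-04, -9.68181070e-01, -2.50250370e-01,
         6.57186474e-02],
       [ 9.99999913e-01, -3.75110438e-04, -1.85163963e-04,
         2.02735197e-04],
       [ 8.54007179e-05, -2.50250424e-01,  9.68181139e-01,
        -1.57910426e-01],
       [ 0.00000000e+00,  0.00000000e+00,  0.00000000e+00,
         1.00000000e+00]])} [[ 9.06493682e-01 -4.22219124e-01 -4.64801759e-04]
 [-4.22219338e-01 -9.06492552e-01 -1.44356348e-03]
 [ 1.88160775e-04  1.50482946e-03 -9.99998850e-01]] 0.1
```

View pics/top0.png

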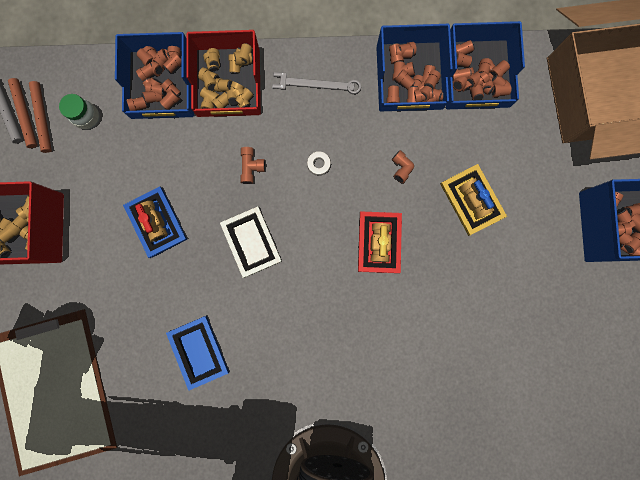

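View pics/scene0.png

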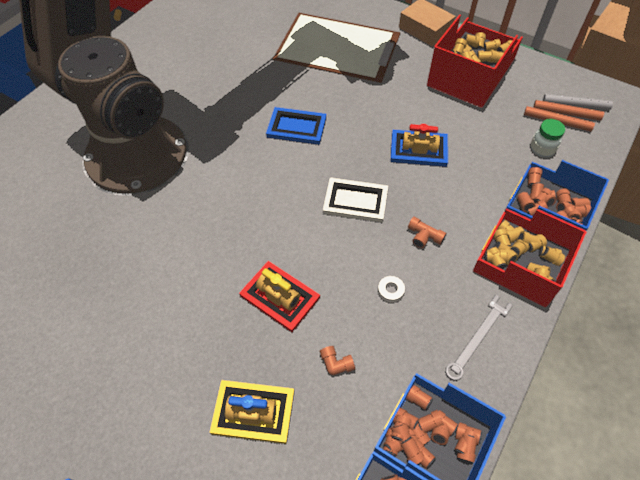

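```bash
cat > h.py <<'E'
from rig import robot
import cv2,numpy as np
def rays(n,info,T_wc,uv):
    f=240/np.tan(np.radians(info['vfov']/2)); uv=np.asarray(uv,float).reshape(-1,2)
    c=np.c_[(uv[:,0]-info['cx'])/f,(uv[:,1]-info['cy'])/f,np.ones(len(uv))]
    return T_wc[:3,3],c@T_wc[:3,:3].T
def cam_pose(n):
    i=robot.camera_info(n)
    if n!="wrist": return i,np.linalg.inv(i['view'])
    T=np.eye(4);T[:3,:3]=robot.read_tcp_rot();T[:3,3]=robot.read_position()
    return i,T@i['T_tool_cam']
def plane(n,pose,uv,z):
    o,r=rays(n,*pose,uv); return (o+r*((z-o[2])/r[:,2])[:,None])[:,:2]
H={'red':(0,8),'yellow':(20,34),'blue':(100,125)}
def mask(p,c):
    h=cv2.cvtColor(p,cv2.COLOR_RGB2HSV)
    if c=='grey': m=(h[...,1]<30)&(h[...,2]>190)
    else:
        a,b=H[c]; m=(h[...,0]>=a)&(h[...,0]<=b)&(h[...,1]>150)&(h[...,2]>100)
        if c=='red': m|=(h[...,0]>172)&(h[...,1]>150)&(h[...,2]>100)
    return m.astype(np.uint8)
def rect(xy):
    (c,(w,h),a)=cv2.minAreaRect(xy.astype(np.float32)); 
    if w<h: w,h,a=h,w,a+90
    return np.array(c),(w,h),(a+90)%180-90
def blobs(n,pose,p,c,z,amin=60):
    k,l,s,ce=cv2.connectedComponentsWithStats(mask(p,c)); out=[]
    for i in range(1,k):
        if s[i,4]>=amin:
            v,u=np.nonzero(l==i); out.append((ce[i].round(0),s[i,4],*rect(plane(n,pose,np.c_[u,v],z))))
    return out
def down(a):  # tool y perpendicular to valve axis at yaw a (deg): tool x along it
    a=np.radians(a); x=np.array([np.cos(a),np.sin(a),0]); z=np.array([0,0,-1.]); return np.c_[x,np.cross(z,x),z]
E
python3 - <<'E'
from h import *
p=np.load('top0.npz')['p']; po=cam_pose('top'); np.set_printoptions(precision=3,suppress=True)
for c in('red','yellow','blue','grey'):
    for b in blobs('top',po,p,c,.014):
        if 120<b[0][1]<400 and b[0][0]<520 and b[0][0]>70:print(c,*b)
cv2.imwrite('pics/crop0.png',cv2.resize(p[180:400,100:280,::-1],None,fx=2.7,fy=2.7))
for a in(0,90,-90): print(robot.ik([.5,.2,.2],down(a)))
E
```

```text
red [143. 218.] 204 [0.564 0.384] (0.06577450037002563, 0.021182458847761154) 26.47456169128418
red [379. 243.] 894 [ 0.497 -0.128] (0.1302977204322815, 0.09053079038858414) -3.9187774658203125
red [374. 236.] 164 [ 0.498 -0.127] (0.08681191504001617, 0.04843473806977272) -4.739837646484375
yellow [473. 199.] 853 [ 0.584 -0.335] (0.12962734699249268, 0.089922234416008) 25.28982162475586
yellow [467. 200.] 203 [ 0.583 -0.333] (0.09016705304384232, 0.04635276272892952) 25.542362213134766
yellow [384. 239.] 161 [ 0.501 -0.136] (0.06506207585334778, 0.01935756765305996) -2.39617919921875
blue [484. 194.] 202 [ 0.595 -0.358] (0.06509172916412354, 0.020640743896365166) 22.898101806640625
blue [155. 222.] 820 [0.556 0.36 ] (0.12983664870262146, 0.08997923135757446) 26.065732955932617
blue [197. 353.] 828 [0.273 0.268] (0.12880051136016846, 0.08964560925960541) 21.61409568786621
blue [197. 352.] 899 [0.274 0.267] (0.08837701380252838, 0.045309118926525116) 21.497020721435547
grey [318. 162.] 299 [ 0.675 -0.   ] (0.04823043569922447, 0.04703379049897194) 88.20201873779297
grey [249. 242.] 781 [0.506 0.152] (0.12877950072288513, 0.0896223783493042) 21.74369239807129
grey [251. 242.] 868 [0.505 0.151] (0.08675988763570786, 0.047389108687639236) 21.561887741088867
grey [ 89. 386.] 427 [0.214 0.499] (0.07661975920200348, 0.03571268543601036) 13.75216293334961
[ 42.666   8.852 -18.805   0.    -62.343  47.334]
[ 42.666   8.852 -18.805   0.    -62.343 137.334]
[ 42.666   8.852 -18.805   0.    -62.343 -42.666]
```

View pics/crop0.png

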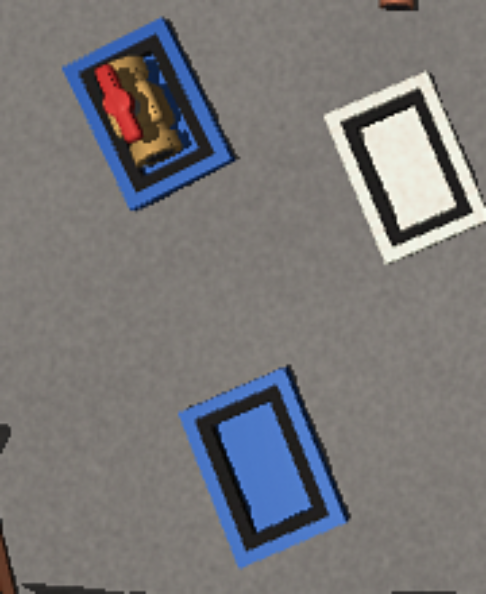

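The blue candidates are A (155,222), which holds the red valve at y=0.36, and B (197,352), which is empty at y=0.27. A is farthest to the robot's left and holds a valve, so A is the one meant, and the crop confirms it. Next I'll look at all four trays from close by.

```bash
cat >> h.py <<'E'
TR={'red':(.497,-.128,-3.9),'yellow':(.584,-.335,25.3),'blue':(.556,.360,26.1),'grey':(.506,.152,21.7)}
def look(t,pic=None,h=.18):
    x,y,a=TR[t]; robot.goto([x,y,h],down(a+180)); robot.dwell(.2)
    po=cam_pose('wrist'); p,d=robot.grab_frame('wrist')
    if pic: cv2.imwrite(f'pics/{pic}.png',p[:,:,::-1])
    big=[b for b in blobs('wrist',po,p,t,.014,800) if .12<b[3][0]<.14 and .08<b[3][1]<.1]
    v,u=np.nonzero(d>0); o,r=rays('wrist',*po,np.c_[u,v]); w=o+r*d[v,u][:,None]
    near=np.hypot(w[:,0]-x,w[:,1]-y)<.08
    s=near&(w[:,2]>.068)&(w[:,2]<.08); hd=None
    if s.sum()>200: hd=(s.sum(),np.median(w[s,2]),w[s,:2].mean(0),*rect(w[s,:2]))
    s=near&(w[:,2]>.010)&(w[:,2]<.018)
    return big,hd,(np.median(w[s,2]),*rect(w[s,:2]))
E
python3 - <<'E'
from h import *
np.set_printoptions(precision=4,suppress=True)
for t in('blue','grey','red','yellow'):
    b,hd,tr=look(t,'w_'+t); print(t,'\n rim',b,'\n handle',hd,'\n depthtray',tr)
print(robot.read_t())
cv2.imwrite('pics/w4.png',np.vstack([np.hstack([cv2.resize(cv2.imread(f'pics/w_{t}.png'),(400,300)) for t in r]) for r in(('blue','grey'),('red','yellow'))]))
E
```

```text
blue 
 rim [] 
 handle (np.int64(1596), np.float64(0.07333941524345566), array([0.5526, 0.3635]), array([0.5537, 0.3638]), (0.06229553744196892, 0.02130979672074318), 32.6887321472168) 
 depthtray (np.float64(0.013695995400307637), array([0.5542, 0.3622]), (0.13031551241874695, 0.09019195288419724), 25.741573333740234)
grey 
 rim [] 
 handle None 
 depthtray (np.float64(0.013656395065500038), array([0.5049, 0.1536]), (0.13010966777801514, 0.09019570797681808), 21.921646118164062)
red 
 rim [(array([319., 222.]), np.int32(5683), array([ 0.4959, -0.1263]), (0.12929648160934448, 0.08982532471418381), -3.8162460327148438)] 
 handle (np.int64(1606), np.float64(0.0733465952891986), array([ 0.4919, -0.1257]), array([ 0.493 , -0.1258]), (0.0632854476571083, 0.02149730548262596), -13.251373291015625) 
 depthtray (np.float64(0.013669724982609682), array([ 0.4963, -0.1262]), (0.13007046282291412, 0.09023401886224747), -3.9043731689453125)
yellow 
 rim [(array([318., 222.]), np.int32(4685), array([ 0.5835, -0.3335]), (0.12882764637470245, 0.0897359773516655), 25.402576446533203)] 
 handle (np.int64(1604), np.float64(0.07334623208634039), array([ 0.5815, -0.3368]), array([ 0.5827, -0.3362]), (0.06263039261102676, 0.020639095455408096), 25.99370765686035) 
 depthtray (np.float64(0.013710504457255246), array([ 0.5839, -0.3333]), (0.1295924186706543, 0.09016681462526321), 25.363805770874023)
5.45
```

View pics/w4.png

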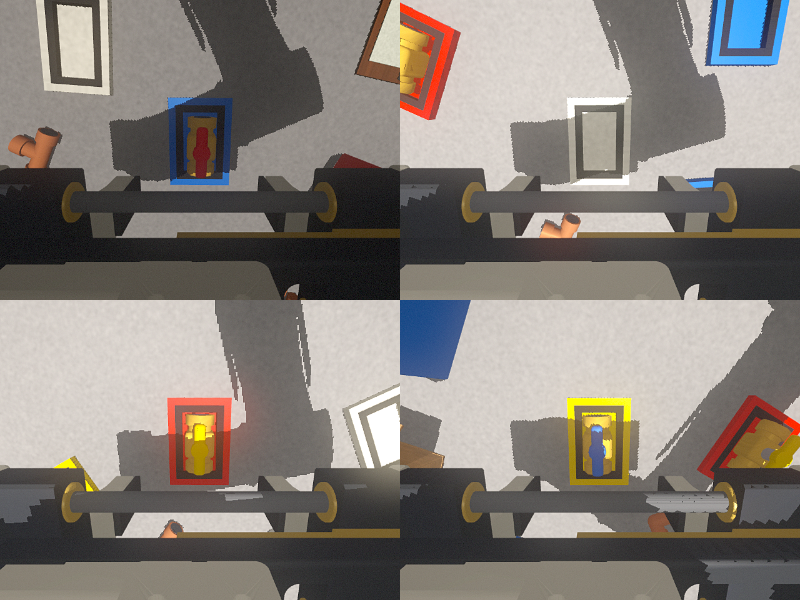

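```bash
cat >> h.py <<'E'
TR={'red':(.4963,-.1262,-3.9),'yellow':(.5839,-.3333,25.4),'blue':(.5542,.3622,25.74),'grey':(.5049,.1536,21.9)}
def find(t,pic=None):
    "valve pose in tray t: x,y,yaw from the handle's top face; offset from tray in tray frame"
    x,y,a=TR[t]; c=np.array([np.cos(np.radians(a)),np.sin(np.radians(a))])
    robot.goto([x+.03*c[0],y+.03*c[1],.18],down(a+180)); robot.dwell(.2)
    po=cam_pose('wrist'); p,d=robot.grab_frame('wrist')
    if pic: cv2.imwrite(f'pics/{pic}.png',p[:,:,::-1])
    v,u=np.nonzero(d>0); o,r=rays('wrist',*po,np.c_[u,v]); w=o+r*d[v,u][:,None]
    q=w[:,:2]-[x,y]; q=np.c_[q@c,q@[-c[1],c[0]]]
    s=(abs(q[:,0])<.06)&(abs(q[:,1])<.04)&(w[:,2]>.0712)&(w[:,2]<.08); h=q[s]
    b=np.polyfit(h[:,0],h[:,1],1); ex=np.percentile(h,[0.5,99.5],axis=0); m=np.array([ex[:,0].mean(),0]); m[1]=np.polyval(b,m[0])
    dy=np.degrees(np.arctan(b[0])); print(t,'n',len(h),'off mm',(m*1e3).round(1),'len',((ex[1]-ex[0])*1e3).round(1),'dyaw',dy.round(1))
    return np.array([x,y])+m[0]*c+m[1]*np.array([-c[1],c[0]]),a+dy
def pick(xy,a):
    R=down(a+180); robot.goto([*xy,.14],R); robot.servo_line([*xy,.021]); robot.move_gripper(.0)
    print('width',robot.read_grip_width()*88,'ff',robot.read_finger_force()); robot.servo_line([*xy,.16])
    print('held width',robot.read_grip_width()*88,'F',np.round(robot.read_force(),1))
def place(t):
    x,y,a=TR[t]; R=down(a+180); robot.goto([x,y,.16],R); robot.servo_line([x,y,.05]); robot.dwell(.1)
    robot.servo_line([x,y,.0215],speed=.03); print('F',np.round(robot.read_force(),1),robot.read_position().round(4))
    robot.move_gripper(1.0); robot.dwell(.2); robot.servo_line([x,y,.16]); print('t',robot.read_t())
E
python3 - <<'E'
from h import *
P=find('blue'); pick(*P); print(robot.read_t())
p,d=robot.grab_frame('wrist'); cv2.imwrite('pics/held1.png',p[:,:,::-1])
E
```

```text
blue n 1618 off mm [0.9 1.9] len [61.3 19.8] dyaw -1.3
width 39.72499575559594 ff 29.999915063381195
held width 39.627694674702184 F [ 0.3  0.2 -4.5]
11.375
```

View pics/held1.png

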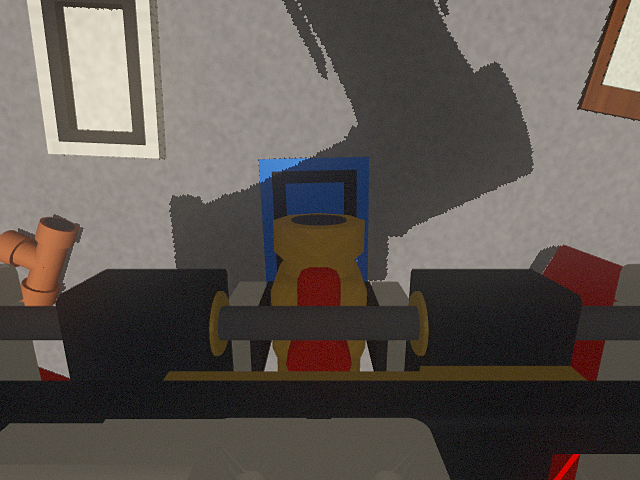

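The red valve is held square and upright between the pads, with its handle at (318,320) and its body end at (318,225). The blue tray below it is empty. I'll park it in the grey tray.

Run:
```python
from h import *
place('grey'); find('grey','parked')
```

```text
F [ 0.6  0.3 -3.7] [0.505  0.1537 0.0217]
t 16.6083
grey n 1603 off mm [0.1 1. ] len [61.3 19.2] dyaw -0.1
```

View pics/parked.png

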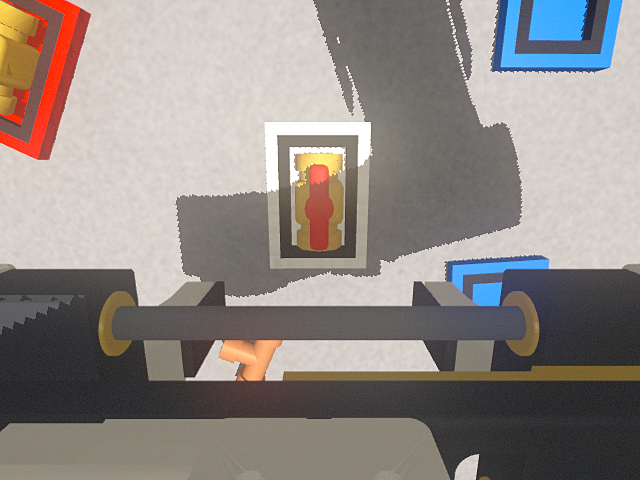

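The red valve sits in the grey cutout at (319,205), centred to within 1 mm and released. Next come blue, yellow, then red.

Run:
```python
from h import *
for s,t in(('yellow','blue'),('red','yellow'),('grey','red')):
    pick(*find(s))
    if not 36<robot.read_grip_width()*88<43: print('bad grip'); break
    place(t); find(t,'placed_'+t)
cv2.imwrite('pics/end.png',np.hstack([cv2.resize(cv2.imread(f'pics/placed_{t}.png')[60:320,200:440],(266,288)) for t in('blue','yellow','red')]))
p,d=robot.grab_frame('top'); cv2.imwrite('pics/top1.png',p[:,:,::-1]); print(robot.read_t())
```

```text
yellow n 1621 off mm [-1.9 -2. ] len [61.3 19.8] dyaw 0.9
width 39.998539322907284 ff 29.99874472618103
held width 39.763669118174725 F [ 0.1 -0.1 -3.9]
F [-0.7  0.7 -3.2] [0.5543 0.3623 0.0217]
t 29.1167
blue n 1621 off mm [0.2 1.1] len [61.2 19.2] dyaw 0.1
red n 1626 off mm [-2.9  0.2] len [61.  19.8] dyaw -0.9
width 40.083085470848594 ff 29.999959766864777
held width 39.79663996469516 F [ 0.9  0.1 -5.1]
F [-0.5 -0.1 -5.6] [ 0.5841 -0.3334  0.0217]
t 40.1083
yellow n 1628 off mm [0.2 1. ] len [60.9 19.8] dyaw -0.1
grey n 1614 off mm [0. 1.] len [61.4 19.8] dyaw -0.1
width 39.946301597442364 ff 29.999996423721313
held width 40.05844296034228 F [ 0.  -0.3 -3.8]
F [-0.5  0.2 -3.4] [ 0.4965 -0.1262  0.0217]
t 51.2167
red n 1615 off mm [-0.2  0.5] len [61.2 19.7] dyaw 0.1
51.7833
```

View pics/end.png

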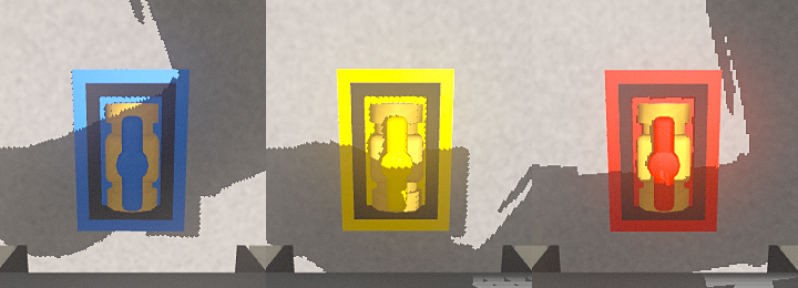

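View pics/top1.png

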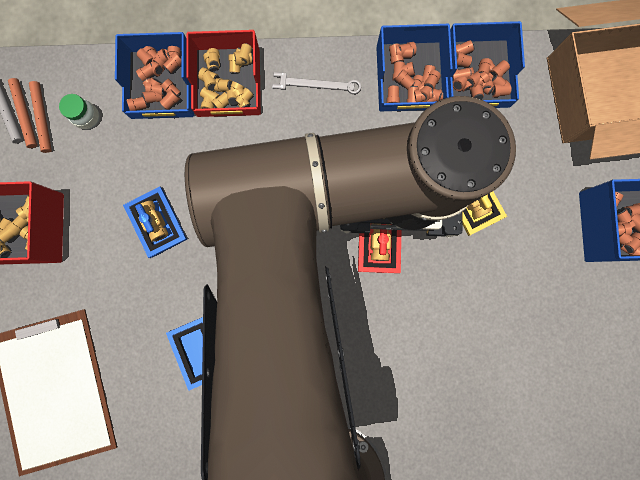

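All three valves are centred within about 1 mm in the trays of their own colour: blue at (155,222), yellow near (480,205) and red at (380,245) in the top view. The arm is clear of them, so I'm handing in.

```bash
python3 -c "
from rig import robot
print(robot.job_done())"
```

```text
the job is handed in; nothing more can be done
None
```

The job is handed in: the red valve was parked in the grey tray first, and each valve now sits in its own colour's tray, centred within about 1 mm by the wrist camera and released, at about 52 s; no verdict came back.

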